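Tuck the flap of a stock box shut

ROBOT

A 6-joint arm with a two-finger parallel gripper is mounted at the origin on the work surface. World frame = base frame: x ahead of the robot, y to its left, z up, the work surface at z = 0. Lengths are in m, angles in rad, forces in N, time in s.
With the tool pointing down it reaches from about 0.3 to 0.875 m from the base axis. Payload 6.4 kg.
Tool frame: the origin (TCP) lies midway between the tips of the shut fingers; the grasp point (between the pads) lies 19 mm behind it; x points along the fingers, y is the direction in which the jaws open and shut, and the axes are right-handed (so a half turn about x gives the same grasp; the last joint's range is limited). The gripper opens to 85 mm and grips with 20 to 120 N. Pads are 22 mm wide; open, the fingers measure 114 mm over their backs; the gripper's body (76 mm by 85 mm) begins 54 mm behind the grasp point. The pads swing forward as they close: fully open they stand 13 mm farther back than shut.
Start: joints at [0.981, 0.181, 1.607, -0, 1.354, -0.206], TCP at [0.215, 0.533, 0.231] pointing down, gripper open.
Joint ranges: [-2.99, 2.99], [-0.89, 2.07], [0.3, 2.58], [-1.14, 4.28], [0, 2.63], [-3.12, 3.12]. Speed limits (rad/s): [2.57, 2.57, 3.01, 3.14, 3.14, 3.14].

INTERFACE

Orientations are given as a unit quaternion [w, x, y, z].
In Python, from bench import ctrl gives the robot as it stands.
- The arm moves only by the tool step_arm, never from a script. Its argument "motion" is a list of rows, each a list of 7 numbers: the shift along the tool's x, y, z in mm, then the turn, a rotation vector about the tool's x, y, z in degrees, then the closure in counts, from 0 (fully open) to 255 (shut). In form: [[tx, ty, tz, rx, ry, rz, hand], ...]. A call has 1 to 10 rows; each row is the pose to reach, as a shift and turn from the pose commanded when the call began, along the tool's axes at that moment; what a row does not reach only later rows make up. A row lasts 1/8 s, in which the tool goes at most 62.5 mm and 10.7 degrees, less where a joint would pass 70% of its speed; a pose out of reach is approached as far as the arm can. A call with a gripper value outside its range is refused whole. The fingers move at their own pace and stop on an object; the grip force is fixed at half the most. Time passes only in rows, so rows that repeat a pose let the fingers close. It gives the time, the measured TCP pose, the force and the opening at its end, in the units of the state.
- ctrl.get_obs(): the state, without advancing time (a new reading comes with each control period).
- ctrl.camera(name): name is "scene" or "top" or "wrist"; returns (picture, depth): 420x560x3 uint8, red, green, blue; 420x560 float32, m along the optical axis (not along the pixel's ray), 0 where there is no reading.
- ctrl.camera_info(name): a dict with "fx", "fy", "cx", "cy" (pixels), "T" (4x4, takes a point from camera to world coordinates); the wrist camera has in their place "hand_eye" (4x4, takes a point from camera to tool coordinates, whose origin is the TCP and whose axes are the tool frame's). Camera axes: x right, y down, z forward; pixel columns grow to the right and rows downward; lengths in m; the calibration is good to about 2 mm. A picture is of the moment at which its call begins: read the wrist's pose just before it. camera_info takes no time and is no camera call.
- ctrl.hand_in(): hands the job in, once; it reports no verdict.
The state is a dict: "time_s": time; "q": joint angles; "dq": joint speeds; "joint_efforts": joint torques, N m; "eef_pos": TCP position; "eef_rot": TCP orientation; "wrist_force": force on the tool from outside, world axes, zero at the start; "torque": the same for the moment, N m; "opening": opening from 0.0 (shut) to 1.0 (fully open).
Only numpy, scipy, OpenCV 4.12 (cv2) and the standard library are available. Lean on these libraries where they do the work, as an engineer would, in place of code of your own. Each camera call takes 0.05 s, during which the arm holds its last target. There are 200 camera calls.

TASK

One of the two green boxes of wooden stamp handles stands open: with a fingertip, fold its white hinged flap over and down onto the box, then push the flap by its black ridge, away from the hinge, until its edge is fully home beneath the yellow lip and stays shut by itself. Nothing needs to be gripped: do not lift or tip the box or shove it out of its place, and leave the shut box and all the other things standing where they are.

Things in the scene. Friction and masses are not known exactly. Their poses are not given: they have to be found in the camera images.
- box: the open green plastic box filled with wooden stamp handles, 170 x 130 mm, 1.4 to 2 kg, standing loose on the bench (friction holds it against 7 to 14 N sideways). Origin: centre of its underside; z up, x across the box from the hinge side (nearer the robot) to the lip side, y along the hinge. Walls 4 mm; the hinge-side and long walls end 81.5 mm up, the lip-side wall 93.5 mm up
- flap_fold (a joint): the flap's hinge angle in rad: 0 = the flap lies flat and shut on the rim, 1.57 = it stands upright, stop at 1.9. A weak spring lifts it off the rim whenever it is let go without being held by the lip (it rises to 0.5 rad or more); folding it takes under 2 N near its edge
- flap_tuck (a joint): how far the flap has been slid away from its hinge line, in its own plane, in m: 0 = drawn back, 0.018 = stop. It stays where it is left; 3 N of friction. At 0 the shut flap's edge lies 6 mm short of the lip; at 0.018 it lies 12 mm beneath the lip. Slid out more than 6 mm while still raised, its edge would meet the top of the lip and must first be drawn back
- hinge_axis (a point): middle of the hinge axis: 75 mm to the -x side of the box's centre, 84 mm above its underside, axis along the box's y (fixed to the box)
- lip_edge (a point): middle of the yellow retaining lip's lower free edge: 61 mm to the +x side of the box's centre, 89.5 mm above its underside. The lip is 4 mm thick, 130 mm wide along y and runs 24 mm on in +x to the far wall. The shut flap's top passes 3.5 mm below its underside (fixed to the box)
- ridge_top (a point): middle of the top of the black push ridge on the flap's outer (upper when shut) face. The ridge is 80 mm long along y, 6 mm thick, 8 mm high, 105 mm from the hinge axis when the flap is drawn back. The flap is a stiff white plate, 120 mm wide, 4 mm thick (the hinge axis lies in its mid-plane), 6 to 130 mm from the hinge axis. When it stands upright its outer face looks to the box's -x. This point's axes: x from the hinge to the free edge, z out of the outer face
- flap_edge (a point): middle of the flap's free edge, 130 mm from the hinge axis when drawn back
- shut_box: an identical green box, its white flap already tucked beneath its yellow lip; 170 x 130 x 94 mm, 1.8 kg, loose. Origin: centre of its underside. To be left alone. The two boxes may change places
- handle_a: loose turned wooden stamp handle, pale, standing upright between the two boxes, farther from the robot, 35 mm across, 75 mm tall, 40 g. Origin: centre of its foot
- handle_b: loose turned wooden stamp handle, brown, standing upright between the two boxes, nearer the robot, 35 mm across, 75 mm tall, 40 g. Origin: centre of its foot
- stamp: loose wooden hand stamp standing on its 50 x 35 mm block, 76 mm tall, 70 g, beyond the boxes. Origin: centre of its underside
- glue: loose jar with orange cap, 52 mm across, 100 mm tall, 0.2 kg, beyond the boxes. Origin: centre of its underside
- driver: loose screwdriver lying on the bench to the left. Origin: centre of its underside
- mug: loose blue mug, 76 mm across, 85 mm tall, on the bench to the right. Origin: centre of its underside
- blocks: loose dark wooden block, 60 x 60 x 30 mm, beyond the boxes. Origin: centre of its underside

How it is judged:
By the outcome, as a careful person would: the job done as asked, in the order asked, and still so for the second after the job is handed in, with the robot touching nothing.
It also fails if it takes over 38 s, if anything falls off the work surface, if the arm or the gripper's body presses on something with over 40 N, if the wrist force passes 120 N, or if a joint passes its speed limit or range.

## Working session

There is one attempt and no reset: what is moved stays moved. The work goes in short steps, Python scripts to look and compute and a tool call to move; the robot and the scene stay as the last step left them, time stands still between calls to the robot, and variables do not carry over. Pictures are saved under pics/ and viewed, about 8 in all and at most 12, crops included, and the job is handed in when it is done.

Besides the shell and the picture viewer there is one more tool, called after "Call:" as name(argument=value, ...) on one line, values as JSON. step_arm: Moves the arm, as the interface text tells. Its arguments: {"type":"object","properties":{"motion":{"type":"array","items":{"type":"array","items":{"type":"number"}}}},"required":["motion"]}

```bash
mkdir -p pics
python3 - <<'E'
from bench import ctrl
import cv2,numpy as np
o=ctrl.get_obs();print({k:np.round(v,3) for k,v in o.items()})
for n in("scene","top"):
    p,d=ctrl.camera(n);cv2.imwrite(f"pics/{n}0.png",p[:,:,::-1]);np.savez(f"{n}0.npz",p=p,d=d)
    print(n,ctrl.camera_info(n))
print(ctrl.camera_info("wrist"))
a=cv2.imread("pics/scene0.png")
E
```

```text
{'time_s': np.float64(0.0), 'q': array([ 0.981,  0.182,  1.608, -0.   ,  1.354, -0.206]), 'dq': array([ 0.001,  0.   ,  0.001, -0.001, -0.002,  0.001]), 'joint_efforts': array([-0.0000e+00, -4.4484e+01, -3.5136e+01, -0.0000e+00,  9.0000e-03,
        0.0000e+00]), 'eef_pos': array([0.215, 0.533, 0.23 ]), 'eef_rot': array([ 0.694,  0.134,  0.694, -0.135]), 'wrist_force': array([ 0.058,  0.53 , -0.242]), 'torque': array([ 0.   , -0.018, -0.007]), 'opening': np.float64(1.002)}
scene {'fx': 411.59459932280606, 'fy': 411.59459932280606, 'cx': 281.7992783891603, 'cy': 209.81995723692637, 'T': array([[ 0.55803582,  0.62768726, -0.54277503,  1.15886897],
       [ 0.8298147 , -0.42360096,  0.36327647, -0.35444643],
       [-0.00189601, -0.65312398, -0.75724862,  0.81932585],
       [ 0.        ,  0.        ,  0.        ,  1.        ]])}
top {'fx': 505.64034884946875, 'fy': 505.64034884946875, 'cx': 284.39473822026787, 'cy': 212.39509565514817, 'T': array([[ 0.00396783, -0.99675492,  0.08039824,  0.46998925],
       [-0.99998931, -0.003764  ,  0.00268665, -0.02011836],
       [-0.00237531, -0.08040804, -0.9967592 ,  1.58725834],
       [ 0.        ,  0.        ,  0.        ,  1.        ]])}
{'fx': 325.2597560979366, 'fy': 325.2597560979366, 'cx': 278.52424688235317, 'cy': 210.40634085464612, 'hand_eye': array([[ 3.34425682e-04, -3.30541376e-01,  9.43791442e-01,
        -1.41845709e-01],
       [ 9.99999493e-01, -7.85582171e-04, -6.29474794e-04,
        -1.87881190e-04],
       [ 9.49493195e-04,  9.43791175e-01,  3.30540946e-01,
        -8.52986434e-02],
       [ 0.00000000e+00,  0.00000000e+00,  0.00000000e+00,
         1.00000000e+00]])}
```

View pics/scene0.png

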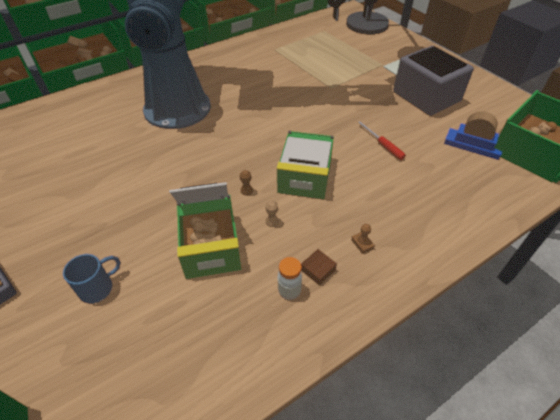

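View pics/top0.png

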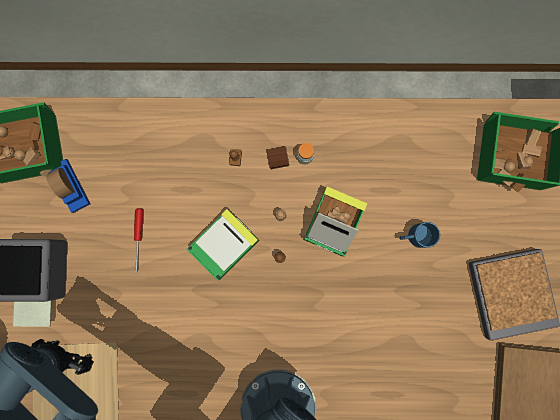

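The top picture shows the open box around (336,222), with its flap raised and leaning over the hinge half, the ridge at (330,233) and the yellow lip at (345,197). The shut box is at (223,243) and the handles at (279,214) and (278,256).

```bash
cat > h.py <<'E'
import numpy as np,cv2
from bench import ctrl
def cloud(n,p,d,T=None):
    i=ctrl.camera_info(n);T=i["T"] if T is None else T
    v,u=np.indices(d.shape)
    c=np.stack([(u-i["cx"])/i["fx"]*d,(v-i["cy"])/i["fy"]*d,d],-1)
    return c@T[:3,:3].T+T[:3,3]
E
python3 - <<'E'
from h import *
for n,roi in(("top",(180,262,295,375)),("scene",(175,280,165,250))):
    z=np.load(n+"0.npz");p,d=z["p"],z["d"];P=cloud(n,p,d)
    hsv=cv2.cvtColor(p,cv2.COLOR_RGB2HSV)
    r=np.zeros(d.shape,bool);r[roi[0]:roi[1],roi[2]:roi[3]]=1;r&=d>0
    H,S,V=[hsv[...,k].astype(int) for k in range(3)]
    lip=r&(H>22)&(H<34)&(S>150)&(V>100)
    wh=r&(S<50)&(V>90)&(P[...,2]>.075)
    gr=r&(H>45)&(H<85)&(S>100)
    bl=r&(V<70)&(S<80)&(P[...,2]>.08)
    for nm,m in(("lip",lip),("white",wh),("green",gr),("black",bl)):
        q=P[m]; 
        if len(q)<5: print(n,nm,len(q));continue
        rc=cv2.minAreaRect(q[:,:2].astype(np.float32)*1000)
        print(n,nm,len(q),"med",np.median(q,0).round(4),"z",np.percentile(q[:,2],[2,50,98]).round(3),"rect",np.round(rc[0],1),np.round(rc[1],1),round(rc[2],1))
        if nm=="white":
            c=q.mean(0);nn=np.linalg.svd(q-c,full_matrices=0)[2][2];nn*=np.sign(nn[2]);print("  normal",nn.round(3),c.round(4))
            k=np.argsort(q[:,2]);print("  low",q[k[:15]].mean(0).round(4),"high",q[k[-15:]].mean(0).round(4))
    if n=="top":
        # yaw from lip
        q=P[lip];print("lip box",np.round(cv2.boxPoints(cv2.minAreaRect(q[:,:2].astype(np.float32)*1000)),1).tolist())
        print("tall green",)
        g=P[gr&(P[...,2]>.07)];print(np.round(cv2.boxPoints(cv2.minAreaRect(g[:,:2].astype(np.float32)*1000)),1).tolist())
z=np.load("top0.npz");p,d=z["p"],z["d"]
a=cv2.resize(p[175:270,180:380,::-1],None,fx=4,fy=4,interpolation=cv2.INTER_CUBIC);cv2.imwrite("pics/topc.png",a)
P=cloud("top",p,d)
for u,v in((279,214),(278,256)):print(P[v-2:v+3,u-2:u+3].reshape(-1,3).mean(0).round(3))
E
```

```text
top lip 341 med [ 0.6336 -0.1961  0.0934] z [0.086 0.093 0.1  ] rect [ 632.3 -195.8] [128.7  24.5] 66.5
top white 1025 med [ 0.5257 -0.1509  0.1397] z [0.086 0.14  0.198] rect [ 527.5 -150.6] [120.9  70.7] 66.9
  normal [-0.791  0.337  0.511] [ 0.5268 -0.1511  0.1423]
  low [ 0.4996 -0.1335  0.0818] high [ 0.5601 -0.1554  0.2009]
top green 285 med [ 0.5421 -0.131   0.0798] z [0.013 0.08  0.088] rect [ 560.2 -165.6] [130.2 157.7] 67.0
top black 76 med [ 0.5407 -0.1572  0.18  ] z [0.085 0.18  0.186] rect [ 520.2 -149.4] [119.7  55.6] 66.8
lip box [[595.4000244140625, -249.89999389648438], [617.9000244140625, -259.70001220703125], [669.2999877929688, -141.6999969482422], [646.7999877929688, -131.89999389648438]]
tall green
[[462.20001220703125, -194.60000610351562], [598.5999755859375, -252.6999969482422], [649.5, -133.0], [513.2000122070312, -75.0]]
scene lip 605 med [ 0.6362 -0.1984  0.0932] z [0.088 0.093 0.096] rect [ 607.6 -184.8] [130.9  88.6] 68.2
scene white 737 med [ 0.5383 -0.1574  0.1566] z [0.086 0.157 0.197] rect [ 530.7 -152.7] [122.5  68.9] 67.4
  normal [-0.798  0.337  0.5  ] [ 0.537  -0.1573  0.1527]
  low [ 0.5042 -0.1329  0.0849] high [ 0.5612 -0.1618  0.1976]
scene green 1184 med [ 0.5619 -0.1716  0.0778] z [0.006 0.078 0.083] rect [ 572.9 -171. ] [129. 163.] 67.1
scene black 0
[0.587 0.    0.072]
[0.462 0.003 0.072]
```

View pics/topc.png

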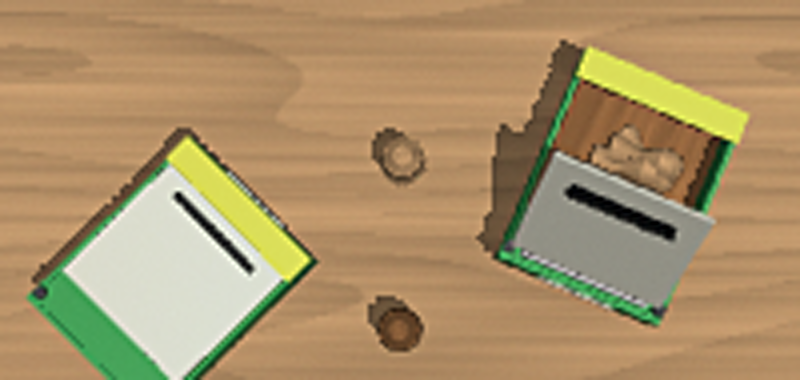

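```bash
cat >> h.py <<'E'
from scipy.spatial.transform import Rotation as R
YAW=np.radians(-23.3);C=np.array([.5653,-.1669,0])
BX=R.from_euler("z",YAW).as_matrix()          # box axes
RT=BX@np.array([[0,0,1],[0,1,0],[-1,0,0]])    # tool x down, y box y, z box x
def pose():
    o=ctrl.get_obs();return o,o["eef_pos"],R.from_quat(np.roll(o["eef_rot"],-1)).as_matrix()
def rel(pt):   # box-frame TCP target mm -> tool shift mm, turn deg
    o,p,r=pose();t=C+BX@np.array(pt)/1000
    return (r.T@(t-p)*1000).round(1),np.degrees(R.from_matrix(r.T@RT).as_rotvec()).round(1)
def where():
    o,p,r=pose();print("t",round(float(o["time_s"]),2),"box-frame TCP",(BX.T@(p-C)*1000).round(1),"F box",(BX.T@o["wrist_force"]).round(2),"turn left",np.degrees(R.from_matrix(r.T@RT).as_rotvec()).round(1))
E
python3 -c "
from h import *
where();print(rel([-85,0,240]),pose()[2].round(2).tolist())"
```

```text
t 0.1 box-frame TCP [-598.4  504.   230.5] F box [ 0.95 -0.29  0.25] turn left [ 1.3 -0.   0.1]
(array([  -8.9, -515.7,  501.8]), array([ 1.3, -0. ,  0.1])) [[-0.0, 0.37, 0.93], [-0.0, 0.93, -0.37], [-1.0, -0.0, -0.0]]
```

Call:
step_arm(motion=[[-9, -36, 35, 1.3, 0, 0, 255], [-9, -72, 70, 1.3, 0, 0, 255], [-9, -108, 105, 1.3, 0, 0, 255], [-9, -144, 140, 1.3, 0, 0, 255], [-9, -180, 175, 1.3, 0, 0, 255], [-9, -216, 210, 1.3, 0, 0, 255], [-9, -252, 245, 1.3, 0, 0, 255], [-9, -288, 280, 1.3, 0, 0, 255], [-9, -324, 315, 1.3, 0, 0, 255], [-9, -360, 350, 1.3, 0, 0, 255]])

```text
time_s: 1.35
eef_pos: [0.4052, 0.0667, 0.2402]
eef_rot: [0.693, 0.143, 0.693, -0.143]
wrist_force: [-0.2, 0.5, -0.9]
opening: -0.0
```

```bash
python3 -c "
from h import *
where();print(rel([-85,0,240]))"
```

```text
t 1.35 box-frame TCP [-239.4  151.3  240.2] F box [-0.35  0.42 -0.89] turn left [ 0.  0. -0.]
(array([   0.2, -151.3,  154.4]), array([ 0.,  0., -0.]))
```

Call:
step_arm(motion=[[0, -38, 38, 0, 0, 0, 255], [0, -76, 76, 0, 0, 0, 255], [0, -114, 114, 0, 0, 0, 255], [0, -147, 150, 0, 0, 0, 255], [0, -147, 150, 0, 0, 0, 255], [0, -147, 150, 0, 0, 0, 255]])

```text
time_s: 2.1
eef_pos: [0.4841, -0.1254, 0.2396]
eef_rot: [0.692, 0.143, 0.693, -0.143]
wrist_force: [0.2, -0.7, -0.5]
opening: -0.004
```

Run:
```python
from h import *
where();print(rel([-70,0,157]))
o,p,r=pose();pic,d=ctrl.camera("wrist");cv2.imwrite("pics/w1.png",pic[:,:,::-1]);np.savez("w1.npz",p=pic,d=d)
T=np.eye(4);T[:3,:3]=r;T[:3,3]=p;T=T@ctrl.camera_info("wrist")["hand_eye"]
np.save("w1T.npy",T)
B=((cloud("wrist",pic,d,T)-C)@BX)*1000
hsv=cv2.cvtColor(pic,cv2.COLOR_RGB2HSV);H,S,V=[hsv[...,k].astype(int) for k in range(3)]
ok=(d>0)&(abs(B[...,1])<62)&(B[...,2]>90)&(B[...,2]<215)&(B[...,0]>-80)&(B[...,0]<30)
wh=ok&(S<50)&(V>90);bl=ok&(V<60)
for n,m in(("white",wh),("black",bl)):
    q=B[m];print(n,len(q),np.median(q,0).round(1),np.percentile(q,[2,98],0).round(1).tolist())
    if n=="white":
        a,b=np.polyfit(q[:,2],q[:,0],1);th=np.arctan2(1,a);print("theta",th,"x at z=84 mid:",a*84+b)
    s=(q[:,0]+75)*np.cos(th)+(q[:,2]-84)*np.sin(th);nn=-(q[:,0]+75)*np.sin(th)+(q[:,2]-84)*np.cos(th)
    print(" s",np.percentile(s,[1,5,50,95,99]).round(1),"n",np.percentile(nn,[5,50,95]).round(1))
lip=(d>0)&(H>22)&(H<34)&(S>150)&(V>100)
q=B[lip];print("lip",len(q),np.percentile(q,[2,50,98],0).round(1).tolist())
```

```text
t 2.1 box-frame TCP [-91.    6.  239.6] F box [ 0.46 -0.55 -0.52] turn left [-0.  -0.1 -0. ]
(array([82.6, -6. , 21.2]), array([-0. , -0.1, -0. ]))
white 10905 [-47.2  -9.3 129.9] [[-69.6, -60.2, 91.9], [-21.5, 55.4, 173.8]]
theta 1.0389342411187474 x at z=84 mid: -74.26921963177966
 s [  8.6  12.8  53.7  99.3 107.1] n [-1.6 -0.6  0.4]
black 321 [-27.  -30.3 179.5] [[-29.2, -41.0, 176.3], [-21.1, 36.8, 181.7]]
 s [103.1 103.4 106.9 109.2 109.4] n [2.3 7.  8.1]
lip 2208 [[-158.1, 191.5, 89.6], [-138.7, 222.5, 92.7], [-116.5, 255.2, 94.1]]
```

View pics/w1.png

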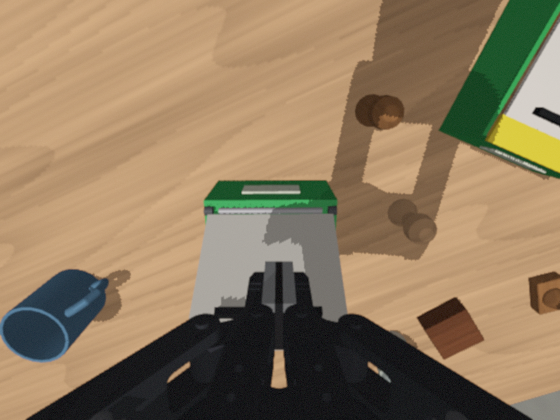

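The wrist picture shows the flap at about (270,260), undisturbed and inside the hinge wall. Its angle is 1.04 rad and the ridge runs from about 102 to 108 mm from the hinge, so the flap is drawn back. Next I go down to a standoff behind the outer face.

Call:
step_arm(motion=[[30, -6, 7, 0, 0, 0, 255], [60, -6, 14, 0, 0, 0, 255], [82, -6, 21, 0, 0, 0, 255], [82, -6, 21, 0, 0, 0, 255], [82, -6, 21, 0, 0, 0, 255]])

```text
time_s: 2.78
eef_pos: [0.5018, -0.1391, 0.1594]
eef_rot: [0.693, 0.142, 0.692, -0.142]
wrist_force: [0.4, 0.6, -0.5]
opening: -0.001
```

```bash
python3 -c "
from h import *
where();print(rel([-44,0,157]))"
```

```text
t 2.77 box-frame TCP [-69.3   0.4 159.4] F box [ 0.13  0.69 -0.47] turn left [0.1 0.1 0. ]
(array([ 2.4, -0.5, 25.3]), array([0.1, 0.1, 0. ]))
```

Call:
step_arm(motion=[[1, 0, 13, 0, 0, 0, 255], [1, 0, 25, 0, 0, 0, 255], [5, 0, 31, 0, 0, 0, 255], [9, 0, 37, 0, 0, 0, 255], [14, 0, 42, 0, 0, 0, 255], [19, 0, 47, 0, 0, 0, 255], [25, 0, 52, 0, 0, 0, 255], [31, 0, 56, 0, 0, 0, 255]])

```text
time_s: 3.78
eef_pos: [0.5533, -0.1621, 0.1268]
eef_rot: [0.693, 0.143, 0.693, -0.143]
wrist_force: [0.1, 0.2, 0.6]
opening: -0.003
```

Run:
```python
from h import *
where();print(rel([-1,0,87]))
p,d=ctrl.camera("scene");cv2.imwrite("pics/s2.png",cv2.resize(p[150:290,130:330,::-1],None,fx=4,fy=4,interpolation=cv2.INTER_CUBIC))
```

```text
t 3.77 box-frame TCP [-12.9  -0.3 126.8] F box [0.04 0.19 0.59] turn left [ 0.  0. -0.]
(array([39.8,  0.3, 11.9]), array([ 0.,  0., -0.]))
```

View pics/s2.png

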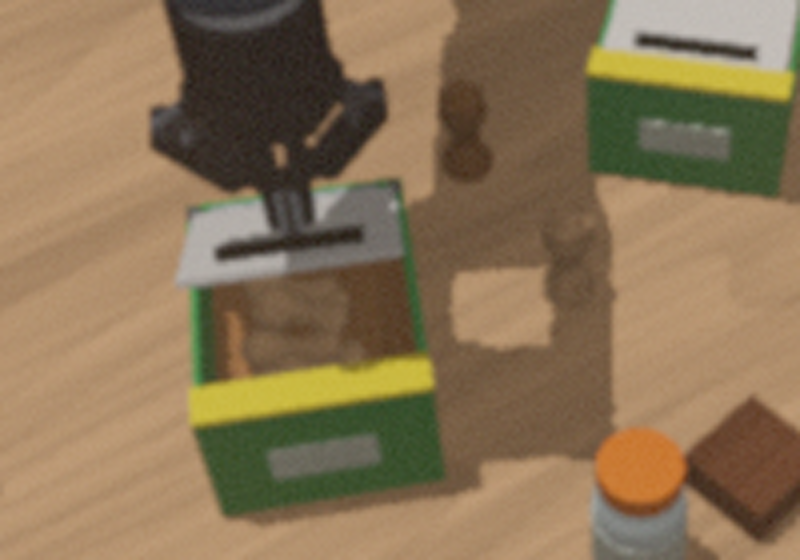

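The picture shows the finger at (290,210) on the outer face behind the ridge (290,243). The flap is folding, at about 30°, and the box hasn't moved.

Call:
step_arm(motion=[[6, 0, 4, 0, 0, 0, 255], [12, 0, 6, 0, 0, 0, 255], [19, 0, 8, 0, 0, 0, 255], [26, 0, 10, 0, 0, 0, 255], [33, 0, 11, 0, 0, 0, 255], [38, 0, 12, 0, 0, 0, 255], [40, 0, 12, 0, 0, 0, 255], [40, 0, 12, 0, 0, 0, 255]])

```text
time_s: 4.82
eef_pos: [0.5639, -0.1666, 0.0871]
eef_rot: [0.692, 0.143, 0.693, -0.143]
wrist_force: [-0.9, -0.4, -0.1]
opening: 0.001
```

```bash
cat >> h.py <<'E'
def gap(name):   # top view: lip, ridge, white-edge stations in box x
    p,d=ctrl.camera("top");P=((cloud("top",p,d)-C)@BX)*1000
    cv2.imwrite(f"pics/{name}.png",cv2.resize(p[175:270,180:380,::-1],None,fx=4,fy=4,interpolation=cv2.INTER_CUBIC))
    hsv=cv2.cvtColor(p,cv2.COLOR_RGB2HSV);H,S,V=[hsv[...,k].astype(int) for k in range(3)]
    r=(d>0)&(abs(P[...,1])<58)&(abs(P[...,0])<95)
    for n,m in(("lip",r&(H>22)&(H<34)&(S>150)&(V>60)&(P[...,2]>85)),("white",r&(S<60)&(V>60)&(P[...,2]>70)&(P[...,2]<130))):
        q=P[m];print(n,len(q),"x",np.percentile(q[:,0],[2,50,98]).round(1),"z",np.percentile(q[:,2],[5,50,95]).round(1)) if len(q) else print(n,0)
E
python3 -c "
from h import *
where();gap('t3')"
```

```text
t 4.83 box-frame TCP [-1.5 -0.3 87.1] F box [-0.63 -0.69 -0.07] turn left [ 0. -0. -0.]
lip 10 x [63.5 75.3 83.5] z [91.7 94.9 97.7]
white 517 x [-75.5 -48.1 -19.3] z [81.  86.3 92.3]
```

View pics/t3.png

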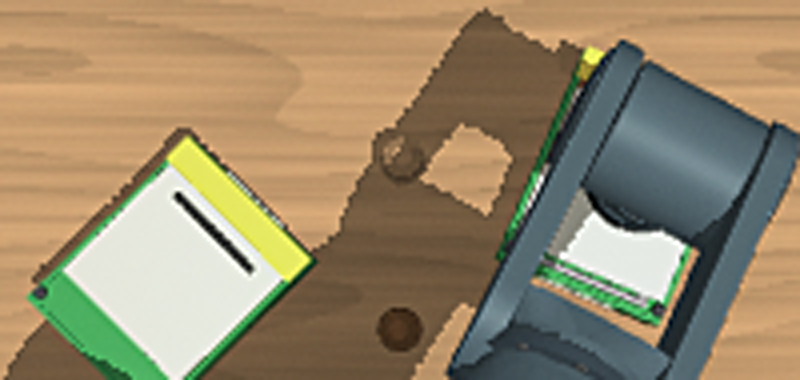

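The top view is blocked by the arm. I'll press down a little more and slide towards the ridge.

Call:
step_arm(motion=[[1, 0, 1, 0, 0, 0, 255], [1.5, 0, 4, 0, 0, 0, 255], [1.5, 0, 8, 0, 0, 0, 255], [1.5, 0, 11, 0, 0, 0, 255], [1.5, 0, 11, 0, 0, 0, 255]])

```text
time_s: 5.5
eef_pos: [0.5747, -0.1713, 0.0859]
eef_rot: [0.693, 0.143, 0.692, -0.143]
wrist_force: [0.4, -0.3, 0.3]
opening: -0.002
```

Run:
```python
from h import *
where()
p,d=ctrl.camera("scene");cv2.imwrite("pics/s4.png",cv2.resize(p[165:285,150:260,::-1],None,fx=5,fy=5,interpolation=cv2.INTER_CUBIC))
```

```text
t 5.5 box-frame TCP [10.4 -0.4 85.9] F box [ 0.52 -0.11  0.3 ] turn left [0.  0.1 0. ]
```

View pics/s4.png

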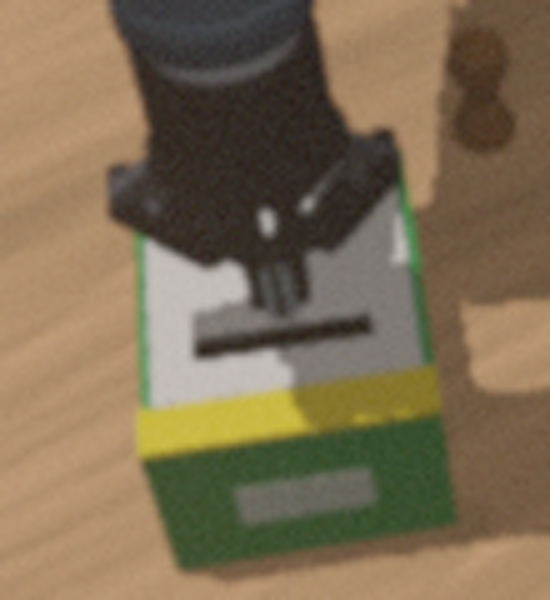

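The flap lies flat, with its edge just short of the lip (290,385) and the ridge at (285,335). The finger stands about 8 mm behind the ridge. I press lightly and advance.

Call:
step_arm(motion=[[0.5, 0, 2, 0, 0, 0, 255], [0.8, 0, 4, 0, 0, 0, 255], [0.8, 0, 6, 0, 0, 0, 255], [0.8, 0, 8, 0, 0, 0, 255], [0.8, 0, 10, 0, 0, 0, 255], [0.8, 0, 12, 0, 0, 0, 255], [0.8, 0, 12, 0, 0, 0, 255]])

```text
time_s: 6.42
eef_pos: [0.5854, -0.1759, 0.085]
eef_rot: [0.693, 0.143, 0.692, -0.143]
wrist_force: [-1.8, 1.9, 3.7]
opening: -0.001
```

Run:
```python
from h import *
where();where()
```

```text
t 6.42 box-frame TCP [22.  -0.3 85. ] F box [-2.38  1.    3.69] turn left [ 0.  0. -0.]
t 6.42 box-frame TCP [22.  -0.3 85. ] F box [-2.38  1.    3.69] turn left [ 0.  0. -0.]
```

Call:
step_arm(motion=[[0, 0, 1.5, 0, 0, 0, 255], [0, 0, 3, 0, 0, 0, 255], [0, 0, 4.5, 0, 0, 0, 255], [0, 0, 6, 0, 0, 0, 255], [0, 0, 7, 0, 0, 0, 255], [0, 0, 7, 0, 0, 0, 255]])

```text
time_s: 7.18
eef_pos: [0.5918, -0.1786, 0.085]
eef_rot: [0.693, 0.143, 0.692, -0.143]
wrist_force: [-1.8, 0.9, 3.2]
opening: 0.001
```

Run:
```python
from h import *
where()
p,d=ctrl.camera("scene");np.savez("s5.npz",p=p,d=d);cv2.imwrite("pics/s5.png",cv2.resize(p[165:285,150:260,::-1],None,fx=5,fy=5,interpolation=cv2.INTER_CUBIC))
```

```text
t 7.17 box-frame TCP [29.  -0.3 85. ] F box [-2.03  0.15  3.22] turn left [0. 0. 0.]
```

View pics/s5.png

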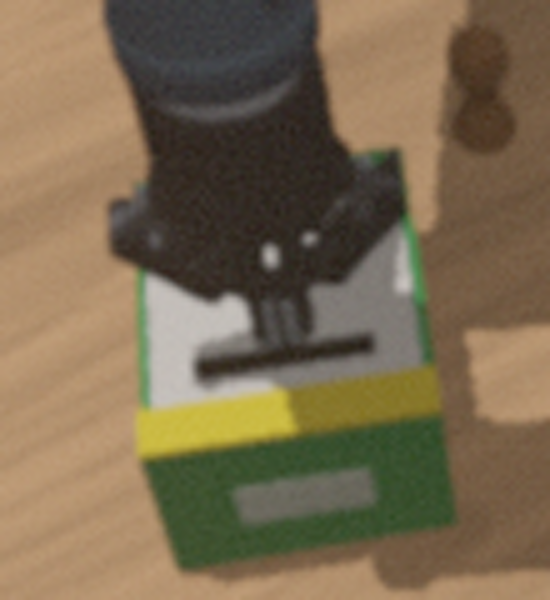

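The ridge has moved to (285,357), the edge is beneath the lip and the box hasn't moved. Pushing on.

Call:
step_arm(motion=[[0, 0, 1.5, 0, 0, 0, 255], [0, 0, 3, 0, 0, 0, 255], [0, 0, 4.5, 0, 0, 0, 255], [0, 0, 6, 0, 0, 0, 255], [0, 0, 6, 0, 0, 0, 255]])

```text
time_s: 7.85
eef_pos: [0.5974, -0.1811, 0.085]
eef_rot: [0.693, 0.143, 0.692, -0.143]
wrist_force: [-2.6, 1.4, 2.9]
opening: -0.002
```

```bash
python3 -c "
from h import *
where()"
```

```text
t 7.85 box-frame TCP [35.1 -0.3 85. ] F box [-2.94  0.31  2.88] turn left [ 0.  0. -0.]
```

Call:
step_arm(motion=[[0, 0, 0.5, 0, 0, 0, 255], [0, 0, 1, 0, 0, 0, 255], [0, 0, 1, 0, 0, 0, 255]])

```text
time_s: 8.22
eef_pos: [0.5981, -0.1813, 0.085]
eef_rot: [0.693, 0.143, 0.693, -0.143]
wrist_force: [-2.2, 2.1, 3.3]
opening: -0.002
```

Run:
```python
from h import *
where()
q,e=ctrl.camera("scene")
def ridge(p,d):
    P=((cloud("scene",p,d)-C)@BX)*1000;g=p.max(2);m=(g<75)&(abs(P[...,1])<45)&(P[...,0]>5)&(P[...,0]<62)&(P[...,2]>80)&(P[...,2]<100)&(abs(P[...,1])>18)
    x=P[m];print("ridge",len(x),np.percentile(x[:,0],[5,50,95]).round(1),"z",np.median(x[:,2]).round(1))
    hsv=cv2.cvtColor(p,cv2.COLOR_RGB2HSV);m=(hsv[...,0]>22)&(hsv[...,0]<34)&(hsv[...,1]>150)&(abs(P[...,1])<60)&(P[...,0]<100)
    m&=P[...,0]>40;x=P[m];print("lip",np.percentile(x[:,0],[3,50,97]).round(1))
z=np.load("s5.npz");ridge(z["p"],z["d"]);ridge(q,e)
z=np.load("scene0.npz");ridge(z["p"],z["d"])
```

```text
t 8.22 box-frame TCP [35.8 -0.3 85. ] F box [-2.83  1.1   3.26] turn left [ 0. -0. -0.]
ridge 56 [43.2 45.7 47.8] z 91.6
lip [68.2 79.7 88.5]
ridge 53 [49.5 52.5 54.5] z 91.5
lip [68.1 79.6 88.5]Traceback (most recent call last):
  File "<stdin>", line 10, in <module>
  File "<stdin>", line 6, in ridge
    return _quantile_unchecked(
        a, q, axis, out, overwrite_input, method, keepdims, weights)
    return _ureduce(a,
                    func=_quantile_ureduce_func,
    ...<5 lines>...
                    overwrite_input=overwrite_input,
                    method=method)
    r = func(a, **kwargs)
    result = _quantile(arr,
                       quantiles=q,
    ...<2 lines>...
                       out=out,
                       weights=wgt)
    slices_having_nans = np.isnan(arr[-1, ...])
                                  ~~~^^^^^^^^^
IndexError: index -1 is out of bounds for axis 0 with size 0
```

Not yet at the stop: the force is still a steady 3 N. I'll continue in small steps.

Call:
step_arm(motion=[[0, 0, 0.5, 0, 0, 0, 255], [0, 0, 1, 0, 0, 0, 255], [0, 0, 1, 0, 0, 0, 255]])

```text
time_s: 8.65
eef_pos: [0.5988, -0.1817, 0.0849]
eef_rot: [0.692, 0.143, 0.693, -0.143]
wrist_force: [-3.5, 1.3, 3.6]
opening: -0.001
```

```bash
python3 -c "
from h import *
where()"
```

```text
t 8.65 box-frame TCP [36.6 -0.3 84.9] F box [-3.71 -0.15  3.63] turn left [ 0. -0.  0.]
```

Call:
step_arm(motion=[[0, 0, 0.4, 0, 0, 0, 255], [0, 0, 0.7, 0, 0, 0, 255], [0, 0, 0.7, 0, 0, 0, 255]])

```text
time_s: 9.02
eef_pos: [0.5989, -0.1817, 0.0846]
eef_rot: [0.692, 0.143, 0.693, -0.143]
wrist_force: [-5.0, 3.0, 5.0]
opening: -0.002
```

```bash
python3 -c "
from h import *
where()"
```

```text
t 9.03 box-frame TCP [36.7 -0.3 84.6] F box [-5.74  0.75  5.03] turn left [ 0.  -0.1 -0. ]
```

The force is rising (5.7 N) and the finger has stopped advancing, so the flap is at its stop. Backing off: ease the press, then lift clear and retreat for a check.

Call:
step_arm(motion=[[-1, 0, -0.7, 0, 0, 0, 255], [-4, 0, -2, 0, 0, 0, 255], [-15, 0, -4, 0, 0, 0, 255], [-40, 0, -15, 0, 0, 0, 255], [-80, 0, -50, 0, 0, 0, 255], [-120, 0, -100, 0, 0, 0, 255], [-150, 0, -140, 0, 0, 0, 255], [-160, 0, -185, 0, 0, 0, 255], [-160, 0, -220, 0, 0, 0, 255], [-160, 0, -220, 0, 0, 0, 255]])

```text
time_s: 10.28
eef_pos: [0.3967, -0.0945, 0.2461]
eef_rot: [0.694, 0.142, 0.692, -0.143]
wrist_force: [0.4, -0.6, -0.3]
opening: -0.004
```

Run:
```python
from h import *
where();gap('t6')
p,d=ctrl.camera("top");P=((cloud("top",p,d)-C)@BX)*1000
m=(p.max(2)<70)&(abs(P[...,1])<45)&(P[...,0]>5)&(P[...,0]<62)&(P[...,2]>80)&(P[...,2]<105);x=P[m]
print("ridge",len(x),np.percentile(x,[5,50,95],0).round(1).tolist())
```

```text
t 10.28 box-frame TCP [-1.835e+02 -2.000e-01  2.461e+02] F box [ 0.61 -0.36 -0.34] turn left [0.  0.2 0. ]
lip 279 x [63.5 74.2 84.9] z [87.9 93.4 99.1]
white 1538 x [-74.    0.5  59.6] z [81.7 87.9 93.8]
ridge 41 [[46.3, -34.8, 90.6], [48.6, -0.4, 97.4], [50.7, 35.5, 102.4]]
```

View pics/t6.png

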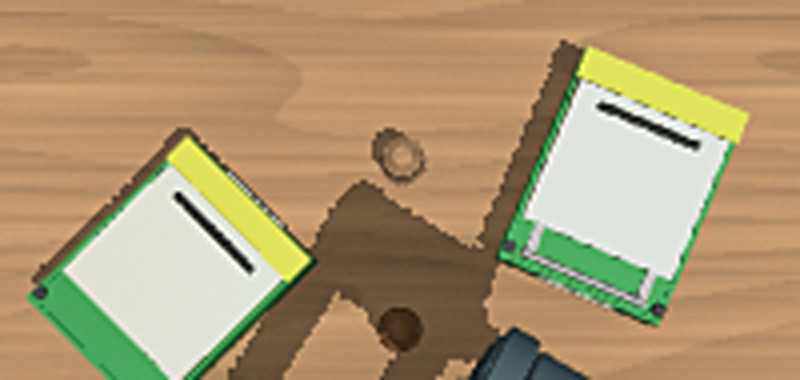

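The flap is shut beneath the lip with the arm clear. The ridge, at (648,125), is 48.6 mm from box centre, against a nominal 48 mm fully home. The box and everything else in this view are where they were.

```bash
python3 -c "
from bench import ctrl
print(ctrl.hand_in())"
```

```text
the job is handed in; nothing more can be done
None
```

I folded the open box's flap down with the closed fingertip, pushed it home by its black ridge until it reached the stop, then withdrew and handed the job in at about 10 s.

- **Push:** it took a steady 3 N or so. At the stop the force rose to 5.7 N and the finger advanced no further. The force readings between moves never passed about 8 N in total.
- **Flap:** with the arm clear, the top camera put the ridge 48.6 mm from the box centre, against 48 mm for fully home. The flap's edge was under the yellow lip and the flap stayed down by itself.
- **Surroundings:** the open box stayed within about 1 mm of where it started. The shut box and both handles looked unmoved in the final crop. I did not re-check the mug, driver, glue, stamp or block in a last picture, but the arm never came near them.
- **Disagreement:** the scene camera read 3–4 mm farther from the robot than the top camera, for both ridge and lip. I judged by the ridge's position relative to the lip, by the stop force and by the top view, and these agreed.

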